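# Press a club name badge together

## Task

Make up one name badge: take the orange badge back (square at one end, round at the other) off the sloping stand, turn it to suit the pocket of the badge press's sliding die, set it down level in there, magnet bar up, and let go. Push the die all the way in under the ram by its knob, press the lever pad down to its stop and hold it there a moment so that the back snaps home; then let the lever come right up again and draw the die all the way back out, leaving the finished badge in its pocket. Work the lever only while the die is fully in, and leave everything else on the table and the stand where it is.

Things in the scene. Friction and masses are not known exactly. Their poses are not given: they have to be found in the camera images.
- badge_c (a point): Centre of the steel bar magnet (36 long, 14 wide, 10 mm high; grip it) on the orange badge back, a 35 g plastic plate 56 x 44 x 6 mm, square at one end, a full half circle at the other. The bar stands on the plate's middle, along it; this point is 11 mm above the underside. Axes: x along plate and bar to the round end, y across, z out of the magnet side. It starts on the stand.
- badge_tip (a point): Point on the orange back at the outermost end of its round end: 28 mm from the centre of the magnet bar along x, at half the plate's thickness (3 mm above the underside).
- stand: Plywood stand with a face sloping 35 degrees, facing the robot. Three backs lie on it side by side, 80 mm between centres, magnet bar outwards, one end on a 5 mm ledge at the foot, so that their z axes lean 35 degrees from vertical, back towards the robot; the orange one's round end is up the slope. Places vary. Stand 255 mm wide, 115 mm high; origin under its centre, x to its back.
- pocket (a point): Centre of the pocket in the press's dark steel die, on the white floor before pressing (36 mm above the table); moves with the die. z up, y along the slide towards the knob, x across. Outline of the orange back plus 1.8 mm all round, round end to +y; rim 9 mm above the floor, 3 mm bevelled lead-in. A back set in has its bar centre 11 mm above this point; pressed, about 7 mm, and it stays.
- die (a joint): Travel of the sliding die in m: 0 = fully out, beside the press, pocket open above; 0.12 = fully in, on its stop, pocket under the ram. It slides along the pocket's -y, needs about 2 N and stays where it is left.
- knob (a point): Middle of the upright black knob on the die's outer end: cylinder 18 mm across, 40 mm high, its flat top 20 mm above this point, which is 44 mm above the table and 95 mm from the pocket centre along the pocket's +y. Moves with the die. With the die fully in, the press's head (56 mm wide, from 100 mm up) is over the pocket and begins about 65 mm from the knob's axis.
- lever (a joint): Angle of the press lever in rad: 0 = up at rest, 0.436 (25 degrees) = down at its stop, lever level. A spring brings it back up when it is let go. At the pad it takes about 4 to 5 N, rising to about 10 N over the last few degrees as the back snaps home; beyond the stop the force climbs steeply.
- lever_pad (a point): Centre of the upper face of the black ribbed rubber pad, 62 x 64 mm, at the lever's free end, on the robot's side of the press; moves with the lever. 0.281 m above the table at rest, 0.181 m at the stop. Tipped 13 degrees one way at rest and 12 degrees the other way at the stop.
- lever_hinge (a point): The lever's hinge pin at the back of the press, level, fixed, 165 mm above the table. The pad centre goes round it in a vertical arc, 240 mm in radius. The pin lies along this point's y axis; x points from the pad's end towards the back of the press.
- round_back: Blue round badge back, 56 mm across, on the stand, same magnet bar; origin at the centre of its underside. Leave it alone.
- rect_back: Green rectangular badge back, 56 x 40 mm, on the stand, same magnet bar; origin at the centre of its underside. Leave it alone.
- phone: Black phone lying on the table, 150 x 72 x 9 mm; origin under its centre. Leave it alone.
- mug: White mug, 80 mm across, 92 mm high; origin under its centre. Leave it alone.
- bottle: Clear bottle with a blue cap, 76 mm across, 240 mm high; origin under its centre. Leave it alone.
- screwdriver: Screwdriver lying on the table; leave it alone.
- cards: Stack of white cards, 105 x 150 x 20 mm; origin under its centre. Leave it alone.

How it is judged (in metres and radians):
On the way, in this order (a step that is already met when the one before it is completed fails the run):
1. the orange back sits level in the die's pocket, round end in the round end, and is let go, die still out (x of badge_c in the frame of pocket between -0.004 and 0.004 m and y of badge_c in the frame of pocket between -0.004 and 0.004 m and y of badge_tip in the frame of pocket above 0.022 m and angle between badge_c's own z axis and vertical below 0.1 rad and z of badge_c in the frame of pocket below 0.0135 m and value of joint die below 0.06 m and contact force between the fingers and badge below 0.2 N), for 0.2 s.
2. the die is pushed fully in under the ram with the back in it (x of badge_c in the frame of pocket between -0.004 and 0.004 m and y of badge_c in the frame of pocket between -0.004 and 0.004 m and y of badge_tip in the frame of pocket above 0.022 m and angle between badge_c's own z axis and vertical below 0.1 rad and value of joint die above 0.116 m and value of joint lever below 0.06 rad), for 0.1 s.
3. the lever is pressed down to its stop and held a moment, and the back is pressed home (x of badge_c in the frame of pocket between -0.004 and 0.004 m and y of badge_c in the frame of pocket between -0.004 and 0.004 m and y of badge_tip in the frame of pocket above 0.022 m and angle between badge_c's own z axis and vertical below 0.1 rad and z of badge_c in the frame of pocket below 0.0088 m and value of joint die above 0.116 m and value of joint lever above 0.415 rad), for 0.3 s.
4. the lever is back up and the die drawn fully out with the badge in it (x of badge_c in the frame of pocket between -0.004 and 0.004 m and y of badge_c in the frame of pocket between -0.004 and 0.004 m and y of badge_tip in the frame of pocket above 0.022 m and angle between badge_c's own z axis and vertical below 0.1 rad and z of badge_c in the frame of pocket below 0.0088 m and value of joint lever below 0.06 rad and value of joint die below 0.006 m), for 0.1 s.
At the end, for the whole second after the job is handed in: The orange back lies in the die's pocket within 4 mm of its centre, round end in the round end, level within about 6 degrees and pressed at least 2 mm below its first height; nothing holds it; the die is out to within 6 mm of its outer end, and the lever is up within 0.06 rad of rest (all of step 4 and contact force between the fingers and badge below 0.2 N and linear speed of badge below 0.02 m/s); the robot touches nothing.
It fails at once if the lever is worked while the die is not fully in (value of joint lever above 0.14 rad and value of joint die below 0.11 m).
It fails at once if a bystander is shifted by more than 25 mm (distance of any of round_back, rect_back, phone, mug, bottle, screwdriver, cards from where it was at the start of the episode above 0.025 m).
It also fails if it takes over 72 s, if anything falls off the work surface, if the arm or the gripper's body presses on something with over 40 N, if the wrist force passes 120 N, or if a joint passes its speed limit or range.

## Robot

A 6-joint arm with a two-finger parallel gripper is mounted at the origin on the work surface. World frame = base frame: x ahead of the robot, y to its left, z up, the work surface at z = 0. Lengths are in mm, angles in rad, forces in N, time in s.
With the tool pointing down it reaches from about 425 to 925 mm from the base axis. Payload 12.5 kg.
Tool frame: the origin (TCP) lies midway between the tips of the shut fingers; the grasp point (between the pads) lies 19 mm behind it (env.grasp_offset is the distance from the TCP to the grasp point, in mm); z points along the fingers, y is the line along which they close (so a half turn about z gives the same grasp; the last joint's range is limited). The gripper opens to 85 mm and grips with 20 to 120 N. Pads are 22 mm wide; open, the fingers measure 114 mm over their backs; the gripper's body (76 mm by 85 mm) begins 54 mm behind the grasp point. The pads swing forward as they close: fully open they stand 13 mm farther back than shut.
Start: joints at [-1.283, 0.491, 1.559, -0, 1.092, -0.106], TCP at [239.836, -577.169, 231.327] pointing down, gripper open.
Joint ranges: [-3.1, 3.1], [-0.84, 2.19], [0.05, 2.79], [-1.13, 4.28], [0.06, 2.93], [-2.69, 2.69]. Speed limits (rad/s): [2.22, 2.22, 2.79, 3.14, 3.14, 3.14].

## Interface

Orientations are given as a unit quaternion [w, x, y, z].
In Python, from rig import env gives the robot as it stands. The module is installed in compiled form; this text tells all that it offers.
- The arm moves only by the tool apply_moves, never from a script. Its argument "plan" is text: rows parted by semicolons, each of 4 numbers parted by spaces: the shift along the tool's x, y, z in mm, then the turn about the tool's z in rad. In form: x y z turn; .... A call has exactly 5 rows; each row is the pose to reach, as a shift and turn from the pose commanded when the call began, along the tool's axes at that moment; what a row does not reach only later rows make up. A row lasts 1/12 s, in which the tool goes at most 41.7 mm and 7.16 degrees, less where a joint would pass 70% of its speed; a pose out of reach is approached as far as the arm can. A call with a gripper value outside its range is refused whole. "fingers" is the gripper's target within -1 to 1 (fully open at 1, half-way at 0, shut at -1), set as the call begins (left out, the last holds). The fingers move at their own pace and stop on an object; the grip force is fixed at half the most. Time passes only in rows, so rows that repeat a pose let the fingers close, or fill a call up. It gives the time, the measured TCP pose, the force, the opening and the grip force at its end, in the units of the state.
- env.observe(): the state, without advancing time (a new reading comes with each control period).
- env.snapshot(name): name is "scene" or "top"; returns a dict with "img" (480x640x3 uint8, red, green, blue), "range_z" (480x640 float32, mm along the optical axis (not along the pixel's ray), 0 where there is no reading), "vfov" (degrees; the focal length in pixels is half the picture's height over the tangent of half this angle, whatever the lens; pixels are square), "cx", "cy" (the principal point, pixels), "cam_to_world" (4x4, takes a point from camera to world coordinates). Camera axes: x right, y down, z forward; pixel columns grow to the right and rows downward; lengths in mm; the calibration is good to about 2 mm. A picture is of the moment at which its call begins.
- env.job_done(): hands the job in; it is judged then, once.
The state is a dict: "time": time; "joint_pos": joint angles; "dq": joint speeds; "effort": joint torques, N m; "position": TCP position; "eef_rot": TCP orientation; "ft_force": force on the tool from outside, world axes, zero at the start; "wrist_torque": the same for the moment, N m; "finger_gap": finger opening in mm; "finger_force": force on a finger pad.
Only numpy, scipy, OpenCV 4.12 (cv2) and the standard library are available. Lean on these libraries where they do the work, as an engineer would, in place of code of your own. Each camera call takes 0.05 s, during which the arm holds its last target. There are 200 camera calls.

## Working session

There is one attempt and no reset: what is moved stays moved. The work goes in short steps, Python scripts to look and compute and a tool call to move; the robot and the scene stay as the last step left them, time stands still between calls to the robot, and variables do not carry over. Pictures are saved under pics/ and viewed, at most 10 in all, crops included, and the job is handed in when it is done.

Besides the shell and the picture viewer there is one more tool, called after ">>>" as name(argument=value, ...) on one line, values as JSON. apply_moves: Moves the arm, as the interface text tells. Its arguments: {"type":"object","properties":{"plan":{"type":"string"},"fingers":{"type":"number"}},"required":["plan"]}

```bash
mkdir -p pics
cat > h.py <<'E'
import numpy as np, cv2
from rig import env
def snap(n):
    s=env.snapshot(n); s['f']=240/np.tan(np.radians(s['vfov']/2)); return s
def pts(s):
    z=s['range_z']; v,u=np.mgrid[:480,:640]; f=s['f']
    P=np.stack([(u-s['cx'])*z/f,(v-s['cy'])*z/f,z,np.ones_like(z)],-1)
    return (P@np.array(s['cam_to_world']).T)[...,:3]
E
python3 - <<'E'
from h import *
for n in('scene','top'):
    s=snap(n); cv2.imwrite(f'pics/{n}0.png',s['img'][...,::-1]); np.savez(f'{n}0.npz',**s)
    print(n,s['vfov'],s['cx'],s['cy'],np.round(s['cam_to_world'],3).tolist())
print(env.observe(),env.grasp_offset)
E
```

```text
scene 46.483073086597635 321.62209066552884 236.7771955661776 [[-0.805, 0.357, -0.474, 1148.425], [0.593, 0.478, -0.648, 831.919], [-0.005, -0.803, -0.596, 945.781], [0.0, 0.0, 0.0, 1.0]]
top 55.610563586889896 311.5940629711292 238.80581295172308 [[-0.008, -0.999, 0.046, 491.681], [-1.0, 0.008, -0.011, 10.371], [0.011, -0.046, -0.999, 1374.521], [0.0, 0.0, 0.0, 1.0]]
{'time': 0.1, 'joint_pos': array([-1.28257291e+00,  4.91484345e-01,  1.55939101e+00,  3.77077640e-06,
        1.09170844e+00, -1.05611100e-01]), 'dq': array([-0.00019295, -0.00366106, -0.00102013, -0.00123279, -0.00079424,
       -0.00102564]), 'effort': array([ 2.88515868e-03, -6.19446659e+01, -2.62025946e+01, -6.87715647e-05,
        2.88627343e-03,  1.33348317e-05]), 'position': array([ 239.79023407, -576.95157169,  230.79459719]), 'eef_rot': array([-4.93656117e-04,  9.80674416e-01,  1.95646223e-01, -4.35198313e-05]), 'ft_force': array([-0.04773592, -0.16529456,  0.83201533]), 'wrist_torque': array([ 0.02263607,  0.0173518 , -0.00754387]), 'finger_force': 0.0, 'finger_gap': 85.54940260847626} 18.700000000000003
```

View pics/scene0.png

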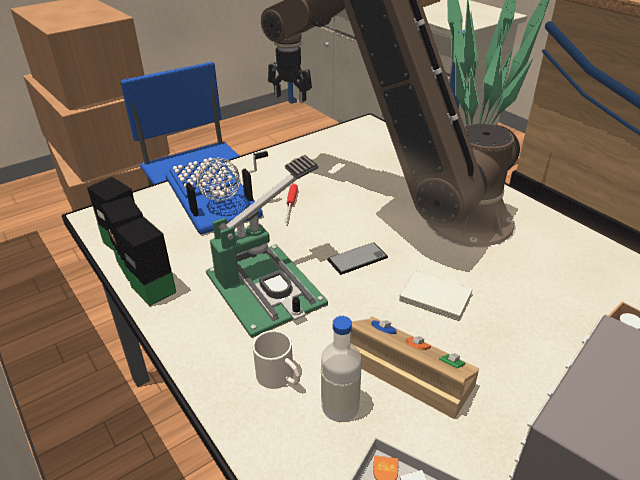

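View pics/top0.png

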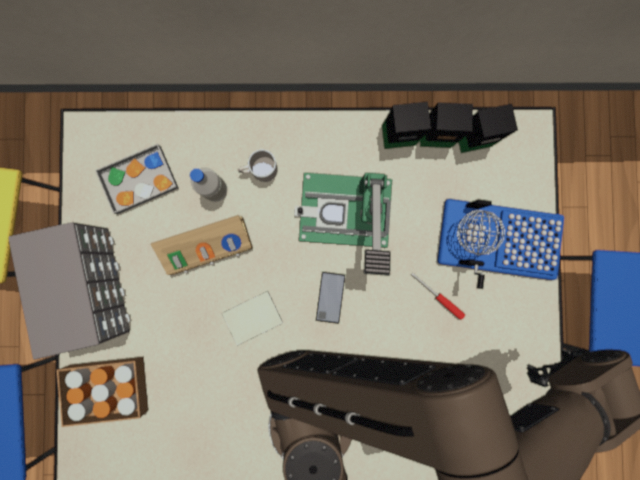

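The scene view shows the press with its die out, knob at (296,303), lever pad at (300,163), and the orange back at (417,343). In the top view, orange is at (205,251), the pocket at (333,212), the knob at (299,211) and the pad at (377,262).

Run:
```python
import numpy as np,cv2
from h import pts
for n,box,c1,c2,c3 in(('top',(185,232,225,268),(270,170,400,285),0,0),('scene',(395,330,445,356),(200,140,335,335),0,0)):
    s=dict(np.load(f'{n}0.npz')); P=pts(s); img=s['img']
    hsv=cv2.cvtColor(img,cv2.COLOR_RGB2HSV)
    m=cv2.inRange(hsv,(3,140,120),(18,255,255)); M=np.zeros_like(m); x0,y0,x1,y1=box; M[y0:y1,x0:x1]=m[y0:y1,x0:x1]
    h=cv2.convexHull(np.argwhere(M)[:,::-1].astype(np.int32)); F=np.zeros_like(m); cv2.fillConvexPoly(F,h,255)
    bar=(F>0)&(M==0)&(hsv[...,1]<90)
    for nm,q in(('orange',M>0),('bar',bar)):
        p=P[q&(s['range_z']>0)]; print(n,nm,len(p),p.mean(0).round(1))
        c=np.median(p,0);u,w,vt=np.linalg.svd(p-c); print(' axes',vt.round(3).tolist(),'ext',np.ptp((p-c)@vt.T,axis=0).round(1))
    for nm,(x0,y0,x1,y1) in(('A',box),('B',c1)):
        c=img[y0:y1,x0:x1][...,::-1]; k=min(800/c.shape[1],600/c.shape[0]); k=min(k,14)
        cv2.imwrite(f'pics/{n}{nm}.png',cv2.resize(c,None,fx=k,fy=k,interpolation=cv2.INTER_CUBIC)); print(nm,k)
    if n=='top':
        print('table z',P[300:320,180:210,2].mean(), P[330:340,340:380].reshape(-1,3).mean(0))
        np.set_printoptions(linewidth=250)
        print(P[195:228:3,294:356:3,2].round(0).astype(int))
        print('pad',P[262,377],P[252,377],P[272,377],P[262,366],P[262,388])
a=cv2.imread('pics/topB.png');
```

```text
top orange 171 [519.8 301.   79.6]
 axes [[-0.746, -0.317, -0.586], [-0.355, 0.933, -0.053], [0.563, 0.169, -0.809]] ext [63.  48.1 14.3]
top bar 63 [514.2 300.9  86.5]
 axes [[-0.753, -0.205, -0.625], [0.062, -0.968, 0.243], [-0.655, 0.144, 0.742]] ext [45.3 18.7 17.5]
A 14
B 5.217391304347826
table z 5.024151013310907 [ 267.5793397  -145.45297965    3.92122992]
[[   1    2    1   19   33   35   34   35   35   38   30   34   32   34   32   34   32   35   28   24   36]
 [  -2    2   -4   20   13   15   13   19   23   21   24   18   30   30   34   32   34   36   34   32   33]
 [  -1   -4   -2 1375   14   15   16   13   27   24   22   22   46   28   25   30   22   24   16   17   12]
 [   1    1    4   13   12   15   18   14   25   26   41   45   37   42   44   42   43   42   19   15   15]
 [  -4   19   63   22   25   20   22   28   29   46   33   37   35   42   39   39   39   47   15   12   15]
 [  -3   62   64   31   22   25   26   26   23   48   33   42   37   36   36   35   40   47   18   11   10]
 [  26   30   31   24   22   21   29   23   27   47   37   39   34   36   36   37   42
[... 272 characters left out ...]
14   15   27   21   23   50   47   49   46   46   44   25   16   16   14]
 [  -1   -6   15   31   20   13   18   14   27   25   22   27   20   22   24   21   23   22   15   16   16]]
pad [ 485.19750753 -157.97312089  283.12984217] [ 509.27318702 -159.25808274  277.13328324] [ 461.42329485 -156.75064736  288.75068187] [ 485.39448563 -132.07128769  279.13958797] [ 484.9705997  -184.60821914  282.00400356]
scene orange 135 [527.  310.   85.9]
 axes [[0.871, -0.08, 0.484], [0.005, 0.988, 0.154], [0.491, 0.132, -0.861]] ext [58.8 49.4 14.9]
scene bar 44 [523.9 307.2  90.9]
 axes [[-0.756, -0.006, -0.655], [0.009, -1.0, -0.001], [0.655, 0.007, -0.756]] ext [49.2 12.7 10.2]
A 14
B 3.076923076923077
```

View pics/topB.png

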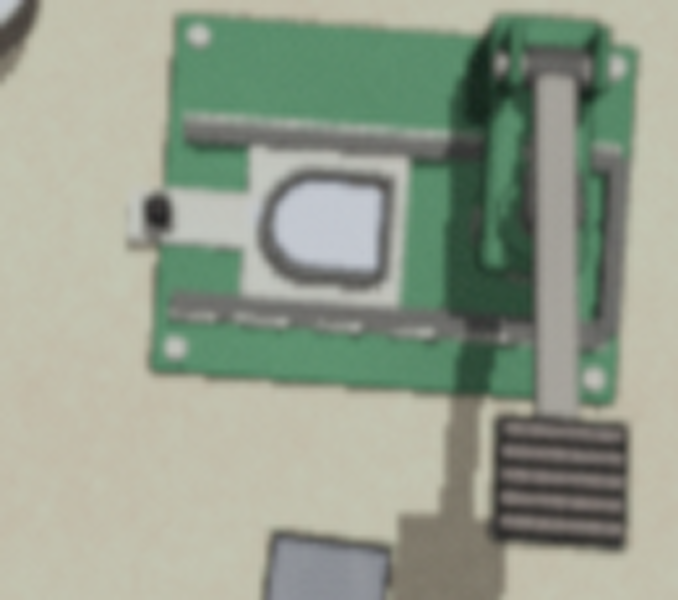

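View pics/sceneB.png

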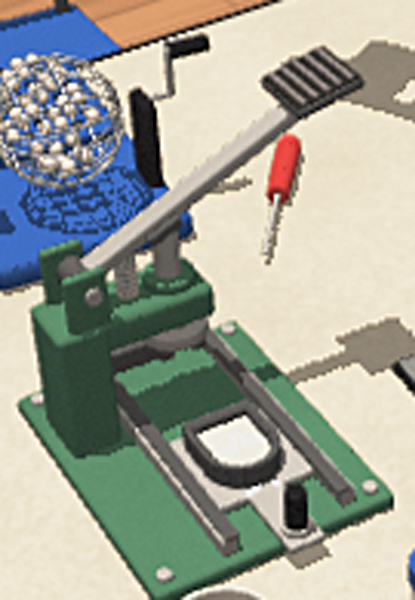

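The crops show the pocket with its round end towards the knob. In the top crop, the pocket is at (330,228), the knob at (157,213) and the pad at (562,483). The phone lies at the bottom, clear of the pad. Next I'll take precise measurements by triangulation.

```bash
cat > m.py <<'E'
from h import *
def ray(s,uv):
    T=np.array(s['cam_to_world']); d=T[:3,:3]@np.array([(uv[0]-s['cx'])/s['f'],(uv[1]-s['cy'])/s['f'],1]); return T[:3,3],d/np.linalg.norm(d)
def onz(s,uv,z):
    o,d=ray(s,uv); return o+d*(z-o[2])/d[2]
def tri(r1,r2):
    (a,d),(b,e)=r1,r2; t=np.linalg.lstsq(np.stack([d,-e],1),b-a,rcond=None)[0]; p,q=a+d*t[0],b+e*t[1]; return (p+q)/2,np.linalg.norm(p-q)
def blob(img,box,lo,hi,hull=True):
    hsv=cv2.cvtColor(img,cv2.COLOR_RGB2HSV); m=cv2.inRange(hsv,lo,hi); M=np.zeros_like(m); x0,y0,x1,y1=box; M[y0:y1,x0:x1]=m[y0:y1,x0:x1]
    c=max(cv2.findContours(M,cv2.RETR_EXTERNAL,cv2.CHAIN_APPROX_NONE)[0],key=cv2.contourArea)
    F=np.zeros_like(m); cv2.drawContours(F,[cv2.convexHull(c) if hull else c],-1,255,-1)
    mm=cv2.moments(F,True); return np.array([mm['m10'],mm['m01']])/mm['m00'],F,c
E
cat > a.py <<'E'
from m import *
S={n:dict(np.load(f'{n}0.npz')) for n in('top','scene')}
C={'blue':((100,130,60),(125,255,255),(215,228,250,258),(365,312,402,340)),
'orange':((3,140,120),(18,255,255),(185,232,225,268),(395,330,445,356)),
'green':((45,110,60),(80,255,255),(160,245,195,275),(430,345,475,375))}
R={}
for k,(lo,hi,b1,b2) in C.items():
    u,F,c=blob(S['top']['img'],b1,lo,hi); v,F2,_=blob(S['scene']['img'],b2,lo,hi)
    R[k],e=tri(ray(S['top'],u),ray(S['scene'],v)); print(k,u.round(1),v.round(1),R[k].round(1),'miss',round(e,1),(F>0).sum(),(F2>0).sum())
d=R['green']-R['blue'];print('yaw y-axis',np.arctan2(d[1],d[0]),'sep',np.linalg.norm(R['orange']-R['blue']),np.linalg.norm(R['orange']-R['green']))
T=S['top']
u,F,c=blob(T['img'],(318,200,350,226),(0,0,170),(180,60,255)); print('floor px',u,(F>0).sum(),onz(T,u,36).round(1))
w=np.array([onz(T,p[0],36)[:2] for p in c],np.float32); print('floor ext',np.ptp(w,axis=0),w.min(0),w.max(0))
# ring: dark outline
u,F,c=blob(T['img'],(316,198,349,227),(0,0,0),(180,255,120)); print('ring px',u,(F>0).sum(),onz(T,u,45).round(1)); w=np.array([onz(T,p[0],45)[:2] for p in c]);print(w.min(0),w.max(0))
u,F,c=blob(T['img'],(293,203,308,217),(0,0,0),(180,255,60)); print('knob',u,(F>0).sum(),onz(T,u,64).round(1))
ks,F,c=blob(S['scene']['img'],(285,290,305,318),(0,0,0),(180,255,60)); print('knob scene',ks,(F>0).sum(),tri(ray(T,u),ray(S['scene'],ks)))
g,F,c=blob(T['img'],(295,170,395,250),(60,80,40),(90,255,255)); r=cv2.minAreaRect(c); print('base',r)
b=cv2.boxPoints(r); print(np.array([onz(T,p,12)[:2] for p in b]).round(1).tolist())
u,F,c=blob(T['img'],(362,249,394,278),(0,0,0),(180,255,110)); print('pad',u,onz(T,u,281).round(1), cv2.minAreaRect(c))
E
python3 a.py
```

```text
blue [230.6 242.1] [383.4 327.2] [543.9 227.3  76.3] miss 0.5 226 172
orange [204.2 251.7] [416.9 343.2] [517.4 302.5  75.1] miss 0.1 270 194
green [176.8 259.3] [452.1 360.8] [496.  379.7  77.2] miss 0.9 190 168
yaw y-axis 1.875416381279914 sep 79.7249007343481 80.1662021910873
floor px [332.81818182 212.53146853] 286 [630.7 -67.6  36. ]
floor ext [44.749146 56.406776] [608.43445 -94.89346] [653.1836   -38.486687]
ring px [332.7037037  213.30452675] 486 [627.5 -66.7  45. ]
[ 595.89063731 -100.16516939] [658.01740759 -29.30481666]
knob [300.  210.5] 12 [634.4  28.9  64. ]
knob scene [295.94949495 304.25252525] 99 (array([636.40561686,  29.19611104,  45.35835571]), np.float64(0.06914846351955177))
base ((346.5, 201.5), (55.0, 87.0), 90.0)
[[750.5, 19.8], [748.9, -243.1], [582.3, -240.4], [584.3, 21.0]]
pad [376.28177642 262.06891271] [ 485.  -156.6  281. ] ((376.0, 261.5), (25.0, 26.0), 90.0)
```

```bash
cat > go.py <<'E'
import sys
from rig import env
import numpy as np
from scipy.spatial.transform import Rotation as R
def st(): 
    o=env.observe(); q=o['eef_rot']; return o,R.from_quat([q[1],q[2],q[3],q[0]])
def shift(p,yaw=None):
    o,r=st(); d=r.inv().apply(np.array(p)-o['position']); X=r.as_matrix()[:,0]; y=np.arctan2(X[1],X[0])
    t=0 if yaw is None else -((yaw-y+np.pi)%(2*np.pi)-np.pi)
    return d.round(1),round(t,3)
if __name__=='__main__':
    a=list(map(float,sys.argv[1:])); print(*shift(a[:3],a[3] if len(a)>3 else None)); o,_=st(); print(o['time'],o['position'].round(1),o['joint_pos'].round(2),o['ft_force'].round(1),o['finger_gap'])
E
python3 - <<'E'
from m import *
T=dict(np.load('top0.npz')); hsv=cv2.cvtColor(T['img'],cv2.COLOR_RGB2HSV)
g=cv2.inRange(hsv,(60,80,40),(90,255,255))
def fit(p,z):
    w=np.array([onz(T,q,z)[:2] for q in p],np.float32); v=cv2.fitLine(w,cv2.DIST_HUBER,0,.01,.01).ravel(); return np.degrees(np.arctan2(v[1],v[0]))
print('bottom',fit([(u,np.flatnonzero(g[215:262,u])[-1]+215) for u in range(303,360)],12))
print('left',fit([(np.flatnonzero(g[v,290:330])[0]+290,v) for v in list(range(176,203))+list(range(219,238))],12))
print('top',fit([(u,np.flatnonzero(g[165:200,u])[0]+165) for u in range(307,358)],12))
u,F,c=blob(T['img'],(318,200,350,226),(0,0,170),(180,60,255))
rows=range(206,221); print('floor square edge',fit([(np.flatnonzero(F[v])[-1],v) for v in rows],36))
for n,q,z in(('blobL',(201,182),0),('mug',(262,165),92)): print(n,onz(T,q,z).round())
E
python3 go.py 450 -300 390 0.305
```

```text
bottom 85.42463
[ 300.4 -175.2 -159. ] 0.089
0.1 [ 239.8 -577.   230.8] [-1.28  0.49  1.56  0.    1.09 -0.11] [-0.  -0.2  0.8] 85.54940260847626Traceback (most recent call last):
  File "<stdin>", line 7, in <module>
IndexError: index 0 is out of bounds for axis 0 with size 0
```

>>> apply_moves(plan="0 0 -40 0; 40 -20 -80 0; 80 -40 -120 0; 115 -60 -155 0; 150 -80 -159 0", fingers=0)

```text
time: 0.52
position: [323.9, -475.8, 374.4]
eef_rot: [0.001, 0.981, 0.195, 0.0]
ft_force: [1.1, -0.4, 0.4]
finger_gap: 42.6
finger_force: 0.0
```

```bash
python3 - <<'E'
from m import *
T=dict(np.load('top0.npz')); hsv=cv2.cvtColor(T['img'],cv2.COLOR_RGB2HSV)
g=cv2.inRange(hsv,(60,80,40),(90,255,255))
def fit(p,z):
    w=np.array([onz(T,q,z)[:2] for q in p],np.float32); v=cv2.fitLine(w,cv2.DIST_HUBER,0,.01,.01).ravel(); return np.degrees(np.arctan2(v[1],v[0]))
P=[(np.flatnonzero(g[v,290:330])+290,v) for v in list(range(180,203))+list(range(219,236))]
print('left',fit([(a[0],v) for a,v in P if len(a)],12))
P=[(u,np.flatnonzero(g[165:200,u])+165) for u in range(308,358)]
print('top',fit([(u,a[0]) for u,a in P if len(a)],12))
u,F,c=blob(T['img'],(318,200,350,226),(0,0,170),(180,60,255))
print('floor square edge',fit([(np.flatnonzero(F[v])[-1],v) for v in range(206,221)],36))
E
python3 go.py 560 0 390 0.305
```

```text
left -4.7844467
top 85.10229
floor square edge -6.0568957
[ 400.2 -349.3  -16.3] 0.088
0.5167 [ 323.9 -475.8  374.4] [-1.09  0.31  1.47 -0.    1.36  0.09] [ 1.1 -0.4  0.4] 42.63750051746421
```

>>> apply_moves(plan="33 -25 -10 0.02; 63 -54 -16 0.04; 95 -81 -16 0.06; 127 -109 -16 0.08; 160 -137 -16 0.088")

```text
time: 0.93
position: [417.2, -289.9, 388.1]
eef_rot: [0.0, 0.988, 0.152, -0.0]
ft_force: [1.6, -1.1, -0.2]
finger_gap: 42.9
finger_force: 0.0
```

```bash
python3 go.py 560 0 390 0.305;python3 go.py 505 298.7 250 0.305
```

```text
[ 223.1 -233.8   -1.9] -0.001
0.9333 [ 417.2 -289.9  388.1] [-0.74  0.19  1.59 -0.    1.36  0.53] [ 1.6 -1.1 -0.2] 42.85141350020865
[ 260.2 -535.3  138.1] -0.001
0.9333 [ 417.2 -289.9  388.1] [-0.74  0.19  1.59 -0.    1.36  0.53] [ 1.6 -1.1 -0.2] 42.85141350020865
```

>>> apply_moves(plan="28 -30 0 0; 56 -60 0 0; 84 -90 0 0; 112 -120 0 0; 138 -150 0 0")

```text
time: 1.35
position: [503.8, -105.3, 387.9]
eef_rot: [-0.0, 0.988, 0.152, -0.0]
ft_force: [0.4, 0.1, 0.1]
finger_gap: 42.9
finger_force: 0.0
```

>>> apply_moves(plan="26 -31 0 0; 52 -62 0 0; 75 -96 0 0; 90 -134 0 0; 100 -174 0 0")

```text
time: 1.77
position: [546.8, 90.7, 387.3]
eef_rot: [-0.0, 0.988, 0.152, -0.001]
ft_force: [1.8, -0.5, 1.1]
finger_gap: 42.8
finger_force: 0.0
```

```bash
python3 go.py 515.1 301.8 180 0.305
```

```text
[  33.5 -210.8  207.3] 0.001
1.7667 [546.8  90.7 387.3] [ 0.05  0.27  1.49 -0.    1.38  1.31] [ 1.8 -0.5  1.1] 42.824442523111784
```

>>> apply_moves(plan="7 -38 10 0; 14 -76 25 0; 21 -114 40 0; 27 -152 55 0; 30 -186 75 0")

```text
time: 2.18
position: [518.5, 277.4, 312.7]
eef_rot: [-0.0, 0.988, 0.153, 0.001]
ft_force: [1.3, -0.1, 0.6]
finger_gap: 42.6
finger_force: 0.0
```

>>> apply_moves(plan="1 -10 35 0; 2 -20 70 0; 3 -25 100 0; 3 -25 132 0; 3 -25 132 0")

```text
time: 2.6
position: [511.8, 299.1, 175.3]
eef_rot: [0.001, 0.988, 0.153, -0.005]
ft_force: [0.3, 0.3, -0.4]
finger_gap: 42.3
finger_force: 0.0
```

```bash
python3 - <<'E'
from m import *
s=snap('scene'); c=s['img'][260:410,340:500,::-1]; cv2.imwrite('pics/g1.png',cv2.resize(c,None,fx=4,fy=4,interpolation=cv2.INTER_CUBIC))
E
python3 go.py 515.1 301.8 86 0.305
```

```text
[ 3.2 -1.7 92.6] 0.001
2.65 [513.1 299.4 178.6] [ 0.42  0.51  1.69 -0.    0.95  1.68] [ 0.3 -0.4  0.7] 42.72677059691791
```

View pics/g1.png

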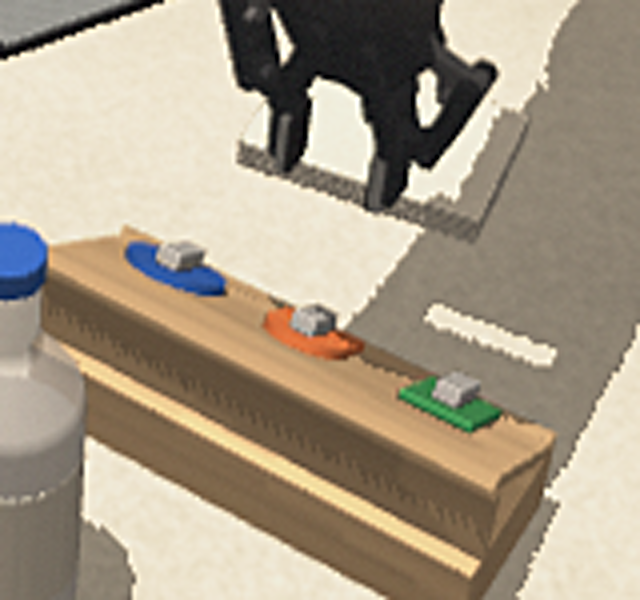

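The picture shows the gripper above the stand, fingers at (285,140) and (385,185), with the orange bar at (313,320) between them from this viewpoint. I'll go down now.

```bash
python3 go.py 510.5 300.3 84.7 0.315
```

```text
[-1.6 -1.7 93.9] -0.009
2.65 [513.1 299.4 178.6] [ 0.42  0.51  1.69 -0.    0.95  1.68] [ 0.3 -0.4  0.7] 42.72677059691791
```

>>> apply_moves(plan="-2 -2 25 -0.01; -2 -2 50 -0.01; -2 -2 70 -0.01; -2 -2 85 -0.01; -2 -2 93 -0.01")

```text
time: 3.07
position: [512.4, 301.0, 88.4]
eef_rot: [-0.0, 0.988, 0.157, 0.0]
ft_force: [-0.3, 0.2, -0.2]
finger_gap: 42.7
finger_force: 0.0
```

>>> apply_moves(plan="0 0 0 0; 0 0 0 0; 0 0 0 0; 0 0 0 0; 0 0 0 0", fingers=-1)

```text
time: 3.48
position: [512.5, 301.3, 89.7]
eef_rot: [-0.0, 0.988, 0.157, 0.001]
ft_force: [-0.6, -1.8, 6.9]
finger_gap: 8.4
finger_force: 58.8
```

```bash
python3 go.py 510.5 300.3 84.7 0.315
```

```text
[-2.3  0.3  5. ] 0.001
3.4833 [512.5 301.3  89.7] [ 0.42  0.62  1.77 -0.    0.75  1.68] [-0.6 -1.8  6.9] 8.44830021619712
```

```bash
python3 - <<'E'
from m import *
s=snap('scene'); c=s['img'][290:380,355:475,::-1]; cv2.imwrite('pics/g2.png',cv2.resize(c,None,fx=6,fy=6,interpolation=cv2.INTER_CUBIC))
E
python3 go.py 510.5 300.3 84.7 0.315
```

```text
[-2.3  0.4  5. ] 0.001
3.5333 [512.5 301.4  89.7] [ 0.42  0.62  1.77 -0.    0.75  1.68] [-0.2 -1.5  6.6] 8.719006925096767
```

View pics/g2.png

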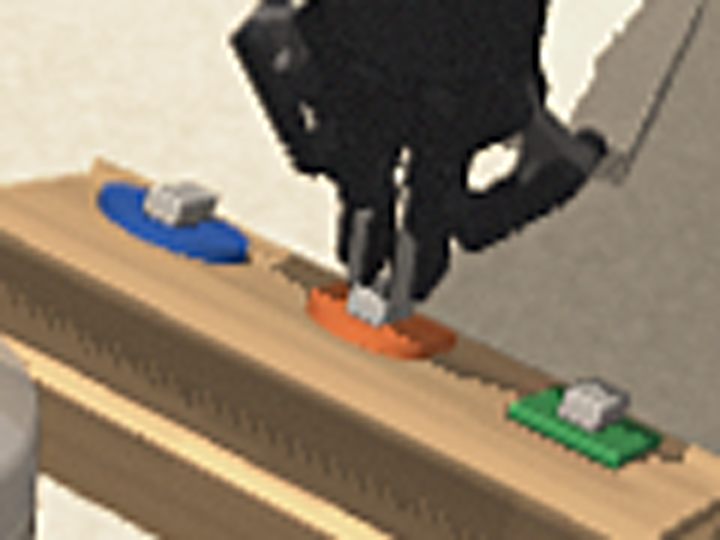

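The bar at (370,300) is held between the fingertips and the neighbours haven't moved. Lifting now.

>>> apply_moves(plan="0 0 -8 0; 0 0 -20 0; 0 0 -45 0; 0 0 -80 0; 0 0 -110 0")

```text
time: 3.95
position: [511.6, 301.1, 200.5]
eef_rot: [-0.0, 0.988, 0.157, 0.0]
ft_force: [-0.6, 0.3, -0.4]
finger_gap: 8.4
finger_force: 58.6
```

>>> apply_moves(plan="0 0 -40 0; 0 0 -80 0; 0 0 -110 0; 0 0 -125 0; 0 0 -125 0")

```text
time: 4.37
position: [512.2, 301.4, 328.0]
eef_rot: [-0.001, 0.988, 0.157, 0.003]
ft_force: [0.2, -0.3, 0.3]
finger_gap: 8.1
finger_force: 58.7
```

```bash
python3 - <<'E'
from m import *
s=snap('scene'); c=s['img'][180:330,330:490,::-1]; cv2.imwrite('pics/g3.png',cv2.resize(c,None,fx=4,fy=4,interpolation=cv2.INTER_CUBIC)); np.savez('sl.npz',**s)
E
python3 go.py 625 -65 315 1.49
```

```text
[ -6.1 383.3  10.1] -1.174
4.4167 [511.7 301.2 325.3] [ 0.42  0.37  1.51 -0.    1.26  1.68] [ 0.4 -0.8 -1.1] 8.40534420065398
```

View pics/g3.png

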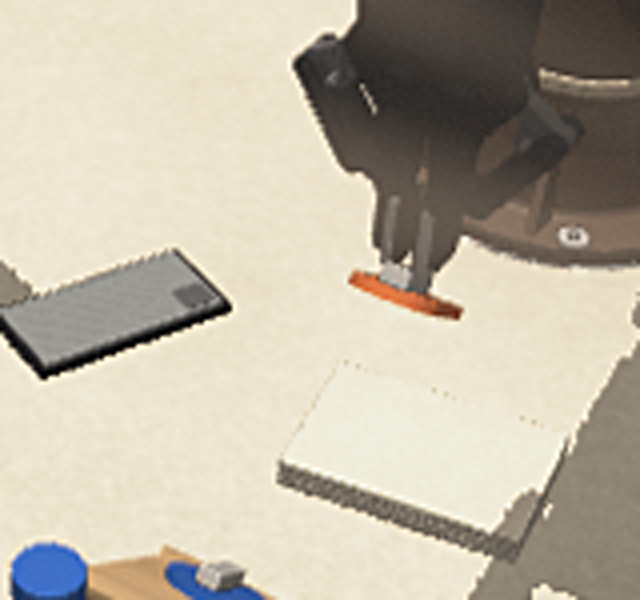

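The orange back is held at (405,295) in the crop, still tilted and clear of everything. Next it goes over to the pocket.

>>> apply_moves(plan="0 40 0 -0.12; 0 80 0 -0.24; 0 120 0 -0.36; 0 160 0 -0.48; 0 198 0 -0.6")

```text
time: 4.83
position: [571.9, 114.6, 321.7]
eef_rot: [-0.0, 0.899, 0.437, -0.001]
ft_force: [1.0, 0.4, -0.6]
finger_gap: 8.2
finger_force: 58.7
```

```bash
python3 go.py 625 -65 300 1.49
```

```text
[-108.4  152.8   21.7] -0.585
4.8333 [571.9 114.6 321.7] [ 0.08  0.35  1.54 -0.    1.25  0.75] [ 1.   0.4 -0.6] 8.191860938703089
```

>>> apply_moves(plan="-22 31 0 -0.12; -44 62 0 -0.24; -65 92 0 -0.36; -87 123 0 -0.47; -108 153 10 -0.585")

```text
time: 5.25
position: [625.0, -65.4, 313.2]
eef_rot: [0.0, 0.735, 0.678, 0.0]
ft_force: [0.3, 0.3, -0.3]
finger_gap: 8.6
finger_force: 58.8
```

>>> apply_moves(plan="0 0 40 0; 0 0 80 0; 0 0 110 0; 0 0 130 0; 0 0 130 0")

```text
time: 5.67
position: [622.2, -63.1, 177.4]
eef_rot: [-0.004, 0.737, 0.676, -0.003]
ft_force: [0.7, 0.1, -0.2]
finger_gap: 8.3
finger_force: 58.7
```

```bash
python3 - <<'E'
from m import *
t=snap('top');s=snap('scene'); np.savez('t2.npz',**t);np.savez('s2.npz',**s)
a=cv2.resize(t['img'][180:250,290:370,::-1],None,fx=5,fy=5,interpolation=cv2.INTER_CUBIC)
b=cv2.resize(s['img'][190:340,230:330,::-1],None,fx=4,fy=4,interpolation=cv2.INTER_CUBIC)
h=max(a.shape[0],b.shape[0]); I=np.zeros((h,a.shape[1]+b.shape[1],3),np.uint8); I[:a.shape[0],:a.shape[1]]=a; I[:b.shape[0],a.shape[1]:]=b
cv2.imwrite('pics/g4.png',I); print(I.shape)
E
python3 go.py 630 -65 100 1.49
```

```text
(600, 800, 3)
[-1.2  5.8 82.5] -0.006
5.7667 [624.4 -63.3 182.5] [-0.21  0.54  1.6  -0.    0.99 -0.12] [-0.3 -0.5  0.4] 8.252821885691791
```

View pics/g4.png

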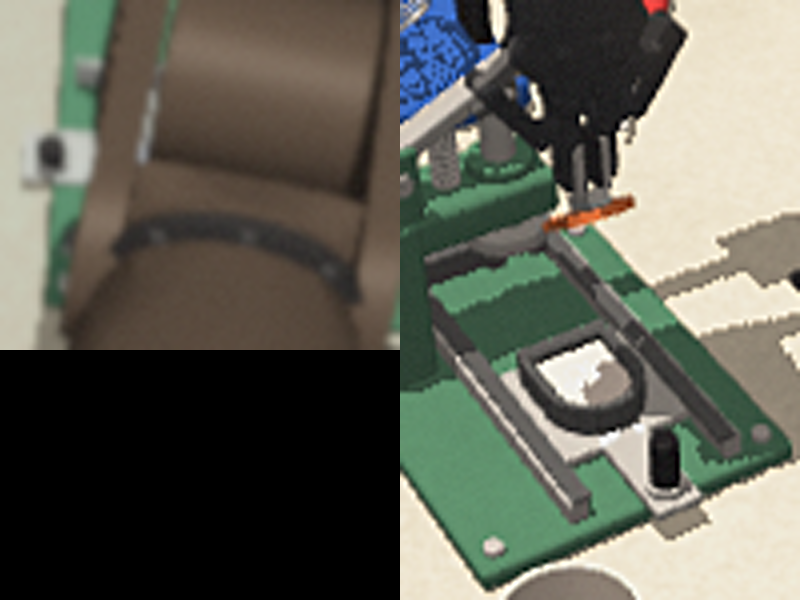

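The right half of g4 shows the badge held at (590,215), near edge-on with its round end towards the knob. The open pocket is at (590,370), a little way down the slide. Now I'll measure the plate's offset from the TCP.

Run:
```python
from m import *
from go import st
s=dict(np.load('s2.npz')); o,r=st(); M=r.as_matrix(); tcp=o['position']
u,F,c=blob(s['img'],(355,230,395,252),(3,140,90),(18,255,255),hull=False)
print(u,(F>0).sum(),cv2.boundingRect(c))
a,d=ray(s,u); n=M[:,1]; p=a+d*((tcp-a)@n)/(d@n); print('plate centroid',p.round(1),'in tool',(M.T@(p-tcp)).round(1),'tcp',tcp.round(1))
# ends of the sliver
pp=c[:,0,:]; i=np.argsort(pp[:,0]); print(pp[i[:3]].tolist(),pp[i[-3:]].tolist())
# predicted silhouette for comparison: bar centre in tool frame guesses
def proj(P):
    T=np.array(s['cam_to_world']); q=(P-T[:3,3])@T[:3,:3]; return q[:2]/q[2]*s['f']+[s['cx'],s['cy']]
th=np.linspace(-np.pi/2,np.pi/2,20); D=np.array([[-28,-22],[-28,22]]+[[6+22*np.cos(t),22*np.sin(t)] for t in th])
X=M[:,0];Z=np.array([0,0,1.])
for ang in(25,30,35,40):
    q=np.radians(ang); bx=np.cos(q)*X+np.sin(q)*Z; bz=-np.sin(q)*X+np.cos(q)*Z
    cen=p+2.13*bx; pr=np.array([proj(cen+x*bx+y*M[:,1]+z*bz) for x,y in D for z in(-3,3)]); print(ang,pr.min(0).round(1),pr.max(0).round(1),'area',cv2.contourArea(cv2.convexHull(pr.astype(np.float32))),'bar c tool',(M.T@(cen+8*bz-tcp)).round(1))
```

```text
Traceback (most recent call last):
  File "m.py", line 10, in blob
    c=max(cv2.findContours(M,cv2.RETR_EXTERNAL,cv2.CHAIN_APPROX_NONE)[0],key=cv2.contourArea)
ValueError: max() iterable argument is empty
```

```bash
cat > pl.py <<'E'
from m import *
from go import st
s=dict(np.load('s2.npz')); o,r=st(); M=r.as_matrix(); tcp=o['position']
u,F,c=blob(s['img'],(260,230,296,254),(3,140,90),(18,255,255),hull=False)
a,d=ray(s,u); n=M[:,1]; p=a+d*((tcp-a)@n)/(d@n); print(u,(F>0).sum(),cv2.boundingRect(c),'centroid tool',(M.T@(p-tcp)).round(1),'tcp',tcp.round(1))
def proj(P):
    T=np.array(s['cam_to_world']); q=(P-T[:3,3])@T[:3,:3]; return q[:2]/q[2]*s['f']+[s['cx'],s['cy']]
th=np.linspace(-np.pi/2,np.pi/2,20); D=np.array([[-28,-22],[-28,22]]+[[6+22*np.cos(t),22*np.sin(t)] for t in th])
X=M[:,0];Z=np.array([0,0,1.])
for ang in(20,35):
    q=np.radians(ang); bx=np.cos(q)*X+np.sin(q)*Z; bz=-np.sin(q)*X+np.cos(q)*Z
    cen=p+2.13*bx; pr=np.array([proj(cen+x*bx+y*M[:,1]+z*bz) for x,y in D for z in(-3,3)]); print(ang,pr.min(0).round(1),pr.max(0).round(1),'area',cv2.contourArea(cv2.convexHull(pr.astype(np.float32))),'bar c tool',(M.T@(cen+8*bz-tcp)).round(1))
print('floor ref proj',proj(np.array([629.5,-65.4,36])))
E
python3 pl.py
```

```text
[276.62295082 243.36065574] 61 (266, 239, 22, 9) centroid tool [ 2.7  0.  19.3] tcp [624.4 -63.3 182.5]
20 [263.3 236.9] [287.7 249. ] area 193.66201514727436 bar c tool [ 2.  -0.  11.1]
35 [264.  238.9] [287.4 248. ] area 95.02956404397264 bar c tool [-0.1 -0.  11.5]
floor ref proj [276.63867716 284.42732496]
```

```bash
python3 go.py 628.7 -75.1 85 1.487
```

```text
[-11.4   5.5  97.5] -0.003
5.7667 [624.4 -63.3 182.5] [-0.21  0.54  1.6  -0.    0.99 -0.12] [-0.3 -0.5  0.4] 8.252821885691791
```

>>> apply_moves(plan="-6 3 20 0; -11 5.5 45 0; -11 5.5 70 0; -11 5.5 90 0; -11 5.5 96 0")

```text
time: 6.18
position: [628.9, -74.8, 85.9]
eef_rot: [-0.001, 0.737, 0.676, -0.0]
ft_force: [-0.7, 0.3, -1.1]
finger_gap: 8.7
finger_force: 58.7
```

>>> apply_moves(plan="0 0 2 0; 0 0 5 0; 0 0 8 0; 0 0 10 0; 0 0 10 0")

```text
time: 6.6
position: [629.5, -74.9, 77.6]
eef_rot: [0.0, 0.737, 0.676, 0.0]
ft_force: [-0.4, -0.6, -0.5]
finger_gap: 8.5
finger_force: 58.8
```

```bash
python3 go.py 628.7 -75.1 69 1.487
python3 - <<'E'
from m import *
s=snap('scene'); np.savez('s2.npz',**s)
E
sed -i 's/(260,230,296,254)/(255,245,305,292)/' pl.py; python3 pl.py
```

```text
[-0.3 -0.8  8.6] -0.003
6.6 [629.5 -74.9  77.6] [-0.22  0.68  1.67 -0.    0.79 -0.14] [-0.4 -0.6 -0.5] 8.476380900769975
[274.88461538 275.42307692] 78 (264, 271, 21, 9) centroid tool [ 4.8 -0.  15.7] tcp [629.5 -74.8  77.6]
20 [262.2 268.6] [285.5 281.4] area 194.40151207474992 bar c tool [4.  0.  7.4]
35 [262.9 271.1] [285.1 279.8] area 105.79721001442522 bar c tool [1.9 0.  7.9]
floor ref proj [276.63867716 284.42732496]
```

>>> apply_moves(plan="-1 0 2 0; -1 0 4 0; -1 0 6 0; -1 0 7 0; -1 0 7 0")

```text
time: 7.07
position: [629.1, -75.8, 69.7]
eef_rot: [-0.0, 0.737, 0.676, -0.0]
ft_force: [0.1, -0.4, -0.4]
finger_gap: 8.1
finger_force: 58.8
```

>>> apply_moves(plan="0 0 1 0; 0 0 2 0; 0 0 3 0; 0 0 3 0; 0 0 3 0")

```text
time: 7.48
position: [629.2, -75.9, 67.1]
eef_rot: [0.0, 0.737, 0.676, 0.0]
ft_force: [0.1, 0.6, -0.4]
finger_gap: 8.2
finger_force: 59.0
```

>>> apply_moves(plan="0 0 1 0; 0 0 2 0; 0 0 3 0; 0 0 3 0; 0 0 3 0")

```text
time: 7.9
position: [629.3, -75.8, 64.1]
eef_rot: [0.0, 0.737, 0.676, 0.0]
ft_force: [1.0, 0.6, 3.2]
finger_gap: 8.1
finger_force: 60.6
```

```bash
python3 - <<'E'
from m import *
s=snap('scene'); np.savez('s2.npz',**s)
E
python3 pl.py
```

```text
[273.86792453 279.31132075] 106 (263, 274, 22, 10) centroid tool [-2.   0.  20.4] tcp [629.3 -75.9  64.1]
20 [261.4 272.5] [284.3 285.3] area 191.9795689517632 bar c tool [-2.7  0.  12.2]
35 [262.  274.9] [284.  283.7] area 105.49727272475138 bar c tool [-4.8  0.  12.6]
floor ref proj [276.63867716 284.42732496]
```

>>> apply_moves(plan="0 0 1 0; 0 0 2 0; 0 0 3 0; 0 0 4 0; 0 0 4 0")

```text
time: 8.37
position: [629.3, -75.9, 60.0]
eef_rot: [0.0, 0.737, 0.676, 0.0]
ft_force: [0.7, 1.8, 5.1]
finger_gap: 8.3
finger_force: 61.8
```

>>> apply_moves(plan="1.5 0 1 0; 3 0 2 0; 4.5 0 3 0; 5.5 0 4 0; 6 0 5 0")

```text
time: 8.78
position: [630.0, -69.9, 55.3]
eef_rot: [0.0, 0.737, 0.676, 0.0]
ft_force: [-0.7, 1.3, 9.9]
finger_gap: 8.5
finger_force: 59.3
```

>>> apply_moves(plan="1 0 1 0; 2 0 2 0; 3 0 3 0; 3 0 4 0; 3 0 4 0")

```text
time: 9.2
position: [630.1, -66.9, 51.5]
eef_rot: [0.0, 0.737, 0.676, 0.0]
ft_force: [-2.5, -1.4, 10.7]
finger_gap: -0.1
finger_force: 5.2
```

```bash
python3 - <<'E'
from m import *
s=snap('scene'); c=s['img'][235:320,235:325,::-1]; cv2.imwrite('pics/g5.png',cv2.resize(c,None,fx=7,fy=7,interpolation=cv2.INTER_CUBIC))
E
python3 go.py 629.5 -65.4 50 1.487
```

```text
[ 1.5 -0.6  1.5] -0.003
9.25 [630.  -66.9  51.5] [-0.21  0.72  1.69 -0.    0.74 -0.12] [-2.  -0.2  9.7] -0.021353548493231164
```

View pics/g5.png

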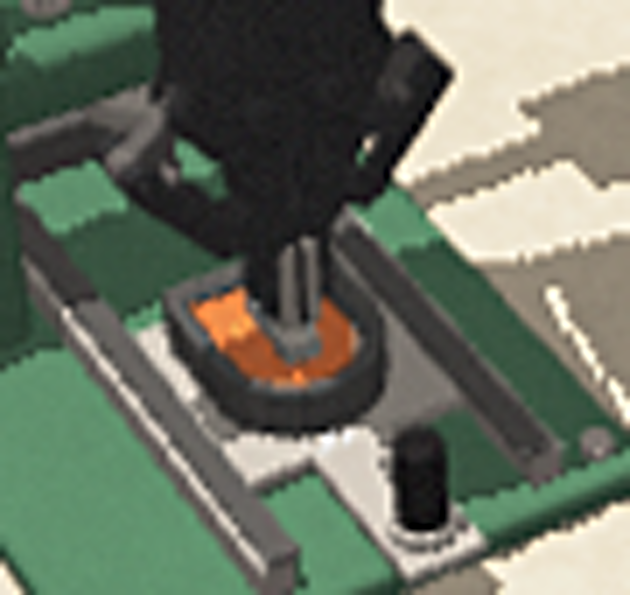

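The badge now sits level in the pocket, at about (275,340) in the crop. The fingers have slipped off and rest shut on the bar top. I'll lift away and measure.

>>> apply_moves(plan="0 0 -10 0; 0 0 -40 0; 0 0 -70 0; 0 0 -100 0; 0 0 -110 0")

```text
time: 9.67
position: [630.9, -66.9, 165.3]
eef_rot: [0.002, 0.737, 0.676, 0.001]
ft_force: [0.1, 0.2, 0.5]
finger_gap: -0.0
finger_force: 0.0
```

>>> apply_moves(plan="40 0 -5 0; 80 0 -10 0; 120 0 -10 0; 120 0 -10 0; 120 0 -10 0", fingers=0)

```text
time: 10.08
position: [639.9, 54.8, 170.6]
eef_rot: [-0.0, 0.736, 0.677, -0.0]
ft_force: [-0.2, -0.8, -1.0]
finger_gap: 42.9
finger_force: 0.0
```

```bash
cat > chk.py <<'E'
from m import *
s=snap('scene'); P=pts(s)
def q(lo,hi,box):
    hsv=cv2.cvtColor(s['img'],cv2.COLOR_RGB2HSV); m=cv2.inRange(hsv,lo,hi); M=np.zeros_like(m); x0,y0,x1,y1=box; M[y0:y1,x0:x1]=m[y0:y1,x0:x1]; return M>0
m=q((3,140,70),(18,255,255),(255,260,300,310)); p=P[m]; print('orange n',len(p),'mean',p.mean(0).round(1)); 
v=np.linalg.svd(p-p.mean(0))[2][2]; print('normal',(v*np.sign(v[2])).round(3))
# plate silhouette: hull of orange cast on z=42 plane
h=cv2.convexHull(np.argwhere(m)[:,::-1].astype(np.int32)); F=np.zeros(m.shape,np.uint8); cv2.fillConvexPoly(F,h,255); mm=cv2.moments(F,True); print('plate c',onz(s,(mm['m10']/mm['m00'],mm['m01']/mm['m00']),42).round(1))
k,F,_=blob(s['img'],(225,255,310,318),(0,0,0),(180,255,45)); print('knob px',k.round(1),(F>0).sum(),onz(s,k,44).round(1))
E
python3 chk.py;python3 go.py 636.5 29 150 1.487
```

```text
orange n 182 mean [638.2 -59.8  52.3]
normal [-0.479 -0.464  0.745]
plate c [631.  -71.8  42. ]
knob px [284.9 261.2] 204 [ 568.8 -120.3   44. ]
[-24.6  -1.4  20.6] -0.001
10.1333 [640.   53.4 170.6] [-0.02  0.58  1.58 -0.    0.99  0.07] [-0.6  0.4 -0.5] 42.78593267439924
```

```bash
sed -i 's/(225,255,310,318)/(285,288,306,318)/' chk.py; python3 chk.py | tail -1; python3 go.py 636.5 29.2 36 1.487
```

```text
knob px [294.9 303.3] 96 [635.8  23.8  44. ]
[-23.4  -1.4 134.6] -0.003
10.1833 [640.   52.5 170.6] [-0.02  0.58  1.58 -0.    0.99  0.07] [-0.5 -0.2  0.2] 43.09349957731019
```

>>> apply_moves(plan="-15 -2 30 0; -27 -2 65 0; -27 -2 95 0; -27 -2 120 0; -27 -2 134 0")

```text
time: 10.6
position: [634.6, 24.1, 33.8]
eef_rot: [-0.001, 0.738, 0.675, -0.001]
ft_force: [0.3, 0.2, 0.5]
finger_gap: 42.7
finger_force: 0.0
```

>>> apply_moves(plan="0 0 0 0; 0 0 0 0; 0 0 0 0; 0 0 0 0; 0 0 0 0", fingers=-1)

```text
time: 11.02
position: [637.6, 24.9, 37.2]
eef_rot: [0.001, 0.737, 0.675, 0.001]
ft_force: [11.8, -1.7, -20.3]
finger_gap: 16.1
finger_force: 59.2
```

>>> apply_moves(plan="0 1.5 2 0; -5 1.5 2 0; -15 1.5 2 0; -27 1.5 2 0; -40 1.5 2 0")

```text
time: 11.43
position: [634.5, -14.8, 37.0]
eef_rot: [0.001, 0.737, 0.676, 0.001]
ft_force: [-0.2, 1.5, 6.7]
finger_gap: 15.9
finger_force: 62.1
```

>>> apply_moves(plan="-14 0 0 0; -28 0 0 0; -42 0 0 0; -56 0 0 0; -66 0 0 0")

```text
time: 11.85
position: [629.2, -79.9, 36.8]
eef_rot: [0.0, 0.738, 0.675, 0.002]
ft_force: [8.8, 52.4, 5.2]
finger_gap: 16.7
finger_force: 62.4
```

```bash
python3 go.py 636.5 29.2 36 1.487
```

```text
[109.3  -2.4   1.1] -0.005
11.85 [629.2 -79.9  36.8] [-0.23  0.74  1.69  0.    0.71 -0.15] [ 8.8 52.4  5.2] 16.6681768484502
```

Run:
```python
from m import *
s=snap('scene'); np.savez('s3.npz',**s); c=s['img'][130:340,190:380,::-1]; cv2.imwrite('pics/g6.png',cv2.resize(c,None,fx=2.85,fy=2.85,interpolation=cv2.INTER_CUBIC))
print(env.observe()['ft_force'],env.observe()['wrist_torque'])
```

```text
[1.77067576 4.84896556 3.35093752] [ 0.48062687 -0.12647403  0.08911244]
```

View pics/g6.png

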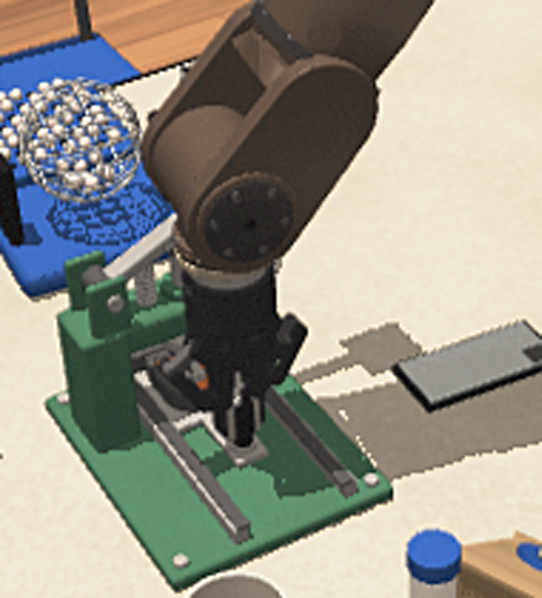

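The picture shows the die far in, with the knob held at (235,430), and the force has fallen back to 5 N, so the spike was a transient. I'll creep on to the stop.

>>> apply_moves(plan="-1 0 0 0; -2 0 0 0; -3 0 0 0; -4 0 0 0; -5 0 0 0")

```text
time: 12.32
position: [629.1, -81.2, 36.7]
eef_rot: [-0.0, 0.737, 0.676, 0.003]
ft_force: [7.6, 42.2, 4.4]
finger_gap: 16.2
finger_force: 62.3
```

Run:
```python
from m import *
s0=dict(np.load('scene0.npz')); s=snap('scene'); np.savez('s4.npz',**s)
T=np.array(s['cam_to_world']); f=s['f']
def proj(P):
    q=(np.array(P)-T[:3,3])@T[:3,:3]; return q[:2]/q[2]*f+[s['cx'],s['cy']]
yd=np.array([.0837,.9965,0])
for a in(0,.1,.105,.11,.115,.12): 
    b=np.array([637,40,24])-yd*a*1e3; print(a,(proj(b)-proj([637,40,24])).round(1))
# white tab region in both
for S,box in((s0,(280,295,312,325)),(s,(262,270,292,302))):
    u,F,c=blob(S['img'],box,(0,0,150),(180,45,255)); print(u.round(1),(F>0).sum(),cv2.boundingRect(c), c[c[:,0,1].argmax(),0],c[c[:,0,0].argmax(),0])
# direct template-free shift of tab: edge crop phase correlation
g0=cv2.cvtColor(s0['img'],cv2.COLOR_RGB2GRAY);g1=cv2.cvtColor(s['img'],cv2.COLOR_RGB2GRAY)
np.set_printoptions(linewidth=220)
print(g0[304:322,286:310]);print(g1[280:298,264:288])
```

```text
0 [0. 0.]
0.1 [-20.2 -24.4]
0.105 [-21.1 -25.6]
0.11 [-22.1 -26.7]
0.115 [-23.  -27.9]
0.12 [-24. -29.]
[296.9 309.5] 564 (280, 295, 32, 30) [300 324] [311 324]
[264.6 279.4] 39 (262, 274, 7, 11) [266 284] [268 284]
[[207 208 208 207 212 230  91  17  18  24  25  22  24   1 137 131 125 128 127 126 124 125 128 131]
 [207 207 209 208 213 228  98  17  26  24  14  15  14   7 137 132 125 123 126 126 126 127 127 128]
 [213 206 208 209 213 228  96  20  18  30  25  17  23   0 136 130 127 125 127 126 125 128 126 129]
 [213 211 208 209 212 229  96  19  19  19  25  23  20   1 154 131 126 125 124 125 128 128 126 126]
 [165 210 210 208 211 231  93  20  18  24  25  29  17   3 133 171 133 123 125 126 128 122 121 118]
 [104 191 213 210 211 226 124  31  20  25  28  27  17   3 122 141 148 129 127 125 120 112  99  82]
 [ 79 114 214 213 211 226 130  31   4  19  14  15  10  25 124 109 124 116 116 109  99  77  68  61]
 [120  74 148 214 216 199 211  81   6   2   0   7   0  49 112  94 109 180  96  69  66  55  54  50]
 [128 113  87 168 217 162 178 211 169 116 109 104 219 161  91  90  98 220 140  56  44  47  3
[... 1981 characters left out ...]
5  76]
 [ 73  76  74  74  75  72  71  75 146 231 218 161 106  96  96  86  87  81  75  71  74  75  74  73]
 [ 72  75  74  72  71  70  71  63 114 159 145 115  91  82  74  74  77  75  74  74  74  72  74  75]
 [ 72  75  74  77  74  71  66  60 113  98  75  73  70 122  73  66  68  72  75  74  74  73  72  75]
 [ 71  73  74  73  68  63 119 120 130 124  69 120 121 136 123 124  73  66  68  69  74  73  74  76]
 [ 71  71  68  62 118 120 132 132 131 133 119 132 135 131 133 134 123 122 125 128  75  73  72  75]
 [ 85  65 120 120 134 132 132 129 130 129 132 130 132 129 128 132 131 134 136 135 128  78  73  76]
 [101 108 133 132 132 128 128 129 129 129 126 127 127 129 130 131 129 129 131 136 137  74  67  67]]
```

Run:
```python
from m import *
o=env.observe(); print(o['time'],o['position'],o['ft_force'],o['wrist_torque'],o['joint_pos'],o['effort'])
s=dict(np.load('s4.npz')); P=pts(s)
# lever angle: pad visible? black pad px in scene0 (300,163)
s0=dict(np.load('scene0.npz'))
d=np.abs(s['img'].astype(int)-s0['img']).sum(2)
print('lever px',[(u,v,s0['img'][v,u].tolist(),s['img'][v,u].tolist()) for u,v in((235,222),(245,214),(225,230),(300,163))])
# orange pixels now
hsv=cv2.cvtColor(s['img'],cv2.COLOR_RGB2HSV); m=cv2.inRange(hsv,(3,140,70),(18,255,255)); m[:, :240]=0;m[:,300:]=0;m[:240]=0;m[300:]=0
ys,xs=np.nonzero(m); print(len(xs),list(zip(xs,ys))); print(P[ys,xs].round(0).tolist())
```

```text
12.3667 [629.07074967 -81.16322828  36.73960494] [ 5.95309342 34.73726261  4.73384894] [ 5.03383886 -0.99521658 -0.01239461] [-0.23427338  0.73687741  1.69280353  0.00711953  0.70979642 -0.1524021 ] [-2.24992651e+01 -6.62923479e+01 -1.77349573e+01 -5.21828324e+00
 -3.61368684e-01  4.37234261e-02]
lever px [(235, 222, [212, 204, 191], [213, 204, 193]), (245, 214, [215, 205, 193], [214, 204, 192]), (225, 230, [94, 146, 108], [92, 142, 106]), (300, 163, [165, 150, 144], [55, 48, 41])]
9 [(np.int64(262), np.int64(263)), (np.int64(259), np.int64(264)), (np.int64(260), np.int64(264)), (np.int64(261), np.int64(264)), (np.int64(262), np.int64(264)), (np.int64(259), np.int64(265)), (np.int64(260), np.int64(265)), (np.int64(261), np.int64(265)), (np.int64(262), np.int64(265))]
[[650.0, -93.0, 96.0], [627.0, -152.0, 42.0], [626.0, -148.0, 45.0], [623.0, -149.0, 43.0], [649.0, -95.0, 91.0], [659.0, -92.0, 94.0], [628.0, -145.0, 44.0], [624.0, -148.0, 40.0], [648.0, -98.0, 85.0]]
```

Run:
```python
from m import *
T=dict(np.load('top0.npz')); P=pts(T)
for z in(100,120,140): print(z,[onz(T,(270+a/5.217,170+b/5.217),z)[:2].round(1).tolist() for a,b in((487,200),(483,260),(600,200),(557,65),(557,410))])
np.set_printoptions(linewidth=250)
print(P[200:222:3,352:392:2,2].round(0).astype(int)); print(P[210,352:392:2,1].round(0))
S=dict(np.load('scene0.npz'))
print('tab',[onz(S,p,24).round(1).tolist() for p in((293.5,318.5),(304.5,313))],[onz(S,p,24).round(1).tolist() for p in((272.5,292.5),(283.3,288.5))])
```

```text
100 [[635.3, -150.0], [602.9, -147.4], [634.9, -211.1], [708.4, -188.9], [521.7, -186.1]]
120 [[633.1, -147.5], [601.1, -144.9], [632.6, -207.6], [705.0, -185.8], [521.2, -183.0]]
140 [[630.8, -144.9], [599.4, -142.4], [630.4, -204.1], [701.6, -182.7], [520.7, -180.0]]
[[ 17  21  14  32  34 114 131 135 133 137 189 197 197 200 136 138  33  31  36  34]
 [ 18  11  18  12  14 123 135 135 136 192 194 201 198 206 195 135  20  30  35  39]
 [ 11  13  20  13  10 128 136 132 143 194 196 206 205 208 201 135  13  33  37  36]
 [ 10  18  16  18  17 129 134 143 141 199 201 210 204 215 200 135  16  35  36  35]
 [ 13  13  14  13 100 126 135 144 150 196 202 211 214 211 202 130  14  38  39   3]
 [ 20  10  19  18  92 132 136 144 145 145 210 214 217 217 211  19  11  36  32   1]
 [ 16  14  17   9  19 140 135 132 132 145 214 216 220 223 214  14  12  37  35   0]
 [ 15  16  12  15  18 121 134 131 132 131 216 226 227 220 218  18  14  36  37  -3]]
[-126. -133. -138. -145. -150. -143. -148. -152. -157. -154. -160. -163. -169. -174. -181. -198. -223. -226. -231. -237.]
tab [[655.6, 46.1, 24.0], [624.8, 46.5, 24.0]] [[646.8, -58.3, 24.0], [617.7, -54.7, 24.0]]
```

>>> apply_moves(plan="10 0 0 0; 28 0 0 0; 46 0 0 0; 64 0 0 0; 80 0 0 0")

```text
time: 12.78
position: [635.3, -5.4, 36.7]
eef_rot: [0.001, 0.737, 0.676, 0.0]
ft_force: [-2.4, -1.7, 5.5]
finger_gap: 16.1
finger_force: 62.5
```

>>> apply_moves(plan="10 0 0 0; 20 0 0 0; 28 0 0 0; 34 0 0 0; 35 0 0 0")

```text
time: 13.2
position: [638.1, 29.7, 36.7]
eef_rot: [0.001, 0.737, 0.676, 0.0]
ft_force: [-4.3, -1.3, 7.6]
finger_gap: 16.3
finger_force: 62.6
```

>>> apply_moves(plan="2 0 0 0; 4 0 0 0; 6 0 0 0; 8 0 0 0; 10 0 0 0")

```text
time: 13.62
position: [638.9, 38.7, 36.7]
eef_rot: [0.001, 0.737, 0.676, 0.0]
ft_force: [-3.8, -1.2, 6.0]
finger_gap: 16.3
finger_force: 62.7
```

The die still slides freely 14 mm beyond where it started. So it began partly in, and the stop at y ≈ -80 is the true inner one (120 mm of travel). I'll push it back in.

>>> apply_moves(plan="-6 0 0 0; -20 0 0 0; -36 0 0 0; -54 0 0 0; -72 0 0 0")

```text
time: 14.03
position: [633.0, -33.3, 36.7]
eef_rot: [0.001, 0.737, 0.676, 0.001]
ft_force: [0.5, 3.1, 4.0]
finger_gap: 16.3
finger_force: 62.4
```

>>> apply_moves(plan="-14 0 0 0; -26 0 0 0; -36 0 0 0; -43 0 0 0; -48 0 0 0")

```text
time: 14.45
position: [629.1, -81.3, 36.7]
eef_rot: [0.001, 0.738, 0.675, 0.001]
ft_force: [5.7, 47.5, 10.0]
finger_gap: 15.9
finger_force: 63.1
```

>>> apply_moves(plan="-1 0 0 0; -2 0 0 0; -3 0 0 0; -3 0 0 0; -3 0 0 0")

```text
time: 14.87
position: [629.1, -81.1, 36.7]
eef_rot: [0.0, 0.737, 0.676, 0.002]
ft_force: [4.0, 21.4, 6.1]
finger_gap: 16.1
finger_force: 62.6
```

>>> apply_moves(plan="1 0 0 0; 1 0 0 0; 1 0 0 0; 1 0 0 0; 1 0 -10 0", fingers=0)

```text
time: 15.28
position: [627.3, -82.2, 44.0]
eef_rot: [-0.001, 0.737, 0.676, -0.001]
ft_force: [-1.2, 0.6, 0.1]
finger_gap: 42.4
finger_force: 0.0
```

>>> apply_moves(plan="5 0 -35 0; 15 0 -75 0; 25 0 -115 0; 30 0 -155 0; 30 0 -195 0")

```text
time: 15.7
position: [630.3, -51.1, 243.0]
eef_rot: [0.0, 0.737, 0.676, 0.0]
ft_force: [-0.1, -0.2, -1.1]
finger_gap: 42.6
finger_force: 0.0
```

>>> apply_moves(plan="0 0 -40 0; 0 -10 -80 0; 0 -30 -110 0; 0 -60 -120 0; 0 -90 -120 0", fingers=-1)

```text
time: 16.12
position: [540.4, -44.3, 363.6]
eef_rot: [0.002, 0.737, 0.676, 0.002]
ft_force: [0.7, -0.2, -0.2]
finger_gap: -0.0
finger_force: 0.0
```

```bash
python3 - <<'E'
from m import *
t=snap('top'); np.savez('t5.npz',**t); s=snap('scene'); np.savez('s5.npz',**s)
u,F,c=blob(s['img'],(278,150,325,182),(0,0,0),(180,255,110)); 
s0=dict(np.load('scene0.npz')); u0,_,_=blob(s0['img'],(278,150,325,182),(0,0,0),(180,255,110)); T0=dict(np.load('top0.npz'))
print(u,u0,(F>0).sum()); ut,_,_=blob(T0['img'],(362,249,394,278),(0,0,0),(180,255,110)); print(tri(ray(T0,ut),ray(s0,u0)))
P=pts(s)
u,F,c=blob(s['img'],(245,250,300,302),(0,0,0),(180,255,45)); print('knob?',u,(F>0).sum(),onz(s,u,44).round(1))
E
python3 go.py 482 -157 320
```

```text
[302.16353111 164.72214182] [300.04655493 167.57728119] 691
(array([ 485.93483856, -158.7501803 ,  271.47465495]), np.float64(2.3961148543521755))
knob? [274.77108434 279.56626506] 83 [628.  -75.4  44. ]
[-117.6  -45.8   42.3] 0
16.2167 [537.8 -43.8 362.3] [-0.2   0.26  1.57 -0.    1.31 -0.12] [1.4 0.6 0.5] 0.025584048516233426
```

>>> apply_moves(plan="-30 -12 0 0; -60 -24 0 0; -88 -36 0 0; -112 -44 10 0; -117 -46 25 0")

```text
time: 16.63
position: [484.3, -159.7, 336.4]
eef_rot: [0.002, 0.738, 0.675, 0.0]
ft_force: [0.7, 0.5, -0.6]
finger_gap: -0.1
finger_force: 0.0
```

>>> apply_moves(plan="0 0 15 0; 0 0 30 0; 0 0 38 0; 0 0 43 0; 0 0 43 0")

```text
time: 17.05
position: [485.1, -156.6, 291.6]
eef_rot: [-0.0, 0.737, 0.676, -0.0]
ft_force: [0.9, -0.9, 0.3]
finger_gap: -0.4
finger_force: 0.0
```

```bash
python3 go.py 485 -157 281 1.487
```

```text
[-0.4 -0.1 10.6] -0.003
17.05 [ 485.1 -156.6  291.6] [-0.44  0.26  1.75 -0.    1.13 -0.36] [ 0.9 -0.9  0.3] -0.3688363480637329
```

Now press along the arc, about 10 mm per row.

>>> apply_moves(plan="0 0 6 0; 0 0 12 0; 0 -3 20 0; 0 -7 28 0; 0 -11 36 0")

```text
time: 17.47
position: [474.2, -155.7, 255.5]
eef_rot: [0.001, 0.737, 0.676, 0.0]
ft_force: [2.4, -1.5, 3.6]
finger_gap: -0.2
finger_force: 1.4
```

>>> apply_moves(plan="0 -3 8 0; 0 -6 17 0; 0 -9 26 0; 0 -12 35 0; 0 -14 44 0")

```text
time: 17.88
position: [460.0, -154.5, 211.2]
eef_rot: [0.0, 0.737, 0.676, 0.0]
ft_force: [3.3, -0.1, 3.3]
finger_gap: 0.3
finger_force: 1.9
```

```bash
python3 go.py 456 -155 181 1.487
```

```text
[-0.8 -3.9 30.2] -0.003
17.8833 [ 460.  -154.5  211.2] [-0.46  0.32  1.92 -0.    0.91 -0.37] [ 3.3 -0.1  3.3] 0.32469799335503174
```

>>> apply_moves(plan="0 -1 7 0; 0 -2 14 0; 0 -3 20 0; 0 -4 24 0; 0 -4 27 0")

```text
time: 18.3
position: [456.3, -154.2, 184.7]
eef_rot: [0.0, 0.737, 0.676, 0.0]
ft_force: [-1.3, 0.4, 8.8]
finger_gap: -0.0
finger_force: 4.3
```

>>> apply_moves(plan="0 0 1 0; 0 0 2 0; 0 0 3 0; 0 0 4 0; 0 0 4 0")

```text
time: 18.72
position: [456.2, -154.2, 181.3]
eef_rot: [0.0, 0.737, 0.676, -0.0]
ft_force: [-3.0, -0.1, 13.0]
finger_gap: -0.1
finger_force: 6.8
```

>>> apply_moves(plan="0 0 0.5 0; 0 0 1 0; 0 0 1.5 0; 0 0 1.5 0; 0 0 1.5 0")

```text
time: 19.13
position: [456.3, -154.2, 180.6]
eef_rot: [0.001, 0.737, 0.676, 0.0]
ft_force: [-6.4, 2.0, 23.4]
finger_gap: -0.1
finger_force: 11.9
```

>>> apply_moves(plan="0 0 0.5 0; 0 0 0.5 0; 0 0 0.5 0; 0 0 0.5 0; 0 0 0.5 0")

```text
time: 19.55
position: [456.3, -154.2, 180.4]
eef_rot: [0.001, 0.737, 0.676, 0.0]
ft_force: [-7.2, 1.8, 27.3]
finger_gap: -0.1
finger_force: 13.8
```

The lever is on its stop at 27 N and has been held there. Letting it up along the arc.

>>> apply_moves(plan="0 0 -10 0; 0 2 -25 0; 0 6 -42 0; 0 10 -58 0; 0 15 -74 0")

```text
time: 19.97
position: [471.2, -155.3, 253.5]
eef_rot: [-0.0, 0.737, 0.676, 0.0]
ft_force: [1.1, 0.2, 3.1]
finger_gap: 0.2
finger_force: 1.1
```

>>> apply_moves(plan="0 5 -12 0; 0 10 -24 0; 0 14 -36 0; 0 14 -60 0; 0 14 -90 0")

```text
time: 20.38
position: [484.6, -156.3, 341.9]
eef_rot: [-0.002, 0.737, 0.676, -0.001]
ft_force: [0.5, -0.6, 0.2]
finger_gap: 0.1
finger_force: 0.0
```

```bash
python3 go.py 630 -51 362 1.487
python3 - <<'E'
from m import *
s=snap('scene'); 
u,F,c=blob(s['img'],(245,250,300,302),(0,0,0),(180,255,45)); print('knob?',u,(F>0).sum(),onz(s,u,44).round(1))
E
```

```text
[117.5 135.7 -20.5] -0.003
20.3833 [ 484.6 -156.3  341.9] [-0.44  0.22  1.67  0.    1.25 -0.36] [ 0.5 -0.6  0.2] 0.14477221447203312
knob? [274.79761905 279.5       ] 84 [627.8 -75.6  44. ]
```

>>> apply_moves(plan="30 0 -5 0; 62 10 -10 0; 88 35 -10 0; 105 65 -10 0; 113 95 -10 0", fingers=0)

```text
time: 20.85
position: [590.5, -49.9, 352.7]
eef_rot: [-0.0, 0.737, 0.676, 0.0]
ft_force: [-0.3, -0.4, 0.2]
finger_gap: 42.8
finger_force: 0.0
```

>>> apply_moves(plan="1 30 0 0; 0 42 20 0; -5 42 55 0; -10 42 95 0; -15 42 130 0")

```text
time: 21.27
position: [629.5, -70.7, 219.9]
eef_rot: [-0.001, 0.737, 0.676, -0.001]
ft_force: [0.6, -0.2, -0.7]
finger_gap: 42.6
finger_force: 0.0
```

```bash
python3 go.py 629 -78.5 38 1.487
```

```text
[ -7.9   0.5 181.9] -0.003
21.2667 [629.5 -70.7 219.9] [-0.22  0.51  1.55  0.    1.08 -0.13] [ 0.6 -0.2 -0.7] 42.5738855016707
```

>>> apply_moves(plan="-4 0 40 0; -8 0 80 0; -8 0 115 0; -8 0 145 0; -8 0 165 0")

```text
time: 21.68
position: [627.7, -78.6, 53.9]
eef_rot: [-0.002, 0.737, 0.676, -0.001]
ft_force: [0.1, -0.7, -0.8]
finger_gap: 42.4
finger_force: 0.0
```

>>> apply_moves(plan="0 0 8 0; 0 0 16 0; 0 0 16 0; 0 0 16 0; 0 0 16 0")

```text
time: 22.1
position: [630.0, -79.0, 43.4]
eef_rot: [0.001, 0.737, 0.676, 0.001]
ft_force: [-0.2, -0.4, -0.5]
finger_gap: 42.9
finger_force: 0.0
```

>>> apply_moves(plan="0 0 0 0; 0 0 0 0; 0 0 0 0; 0 0 0 0; 0 0 0 0", fingers=-1)

```text
time: 22.52
position: [629.4, -78.9, 43.3]
eef_rot: [0.0, 0.737, 0.676, 0.0]
ft_force: [-3.7, 0.2, 7.9]
finger_gap: 15.8
finger_force: 58.4
```

Gripped; drawing out 110 mm, then creeping to the outer stop.

>>> apply_moves(plan="4 0 0 0; 16 0 0 0; 32 0 0 0; 50 0 0 0; 68 0 0 0")

```text
time: 22.93
position: [634.9, -10.9, 43.3]
eef_rot: [0.0, 0.737, 0.676, -0.0]
ft_force: [-5.8, -1.3, 10.2]
finger_gap: 15.8
finger_force: 58.5
```

>>> apply_moves(plan="14 0 0 0; 26 0 0 0; 35 0 0 0; 40 0 0 0; 42 0 0 0")

```text
time: 23.35
position: [638.3, 31.6, 43.3]
eef_rot: [-0.0, 0.737, 0.676, -0.0]
ft_force: [-7.7, -1.1, 10.0]
finger_gap: 16.2
finger_force: 58.6
```

>>> apply_moves(plan="2 0 0 0; 5 0 0 0; 8 0 0 0; 11 0 0 0; 13 0 0 0")

```text
time: 23.77
position: [639.1, 41.1, 43.2]
eef_rot: [0.001, 0.737, 0.676, -0.002]
ft_force: [-11.0, -33.9, 11.1]
finger_gap: 16.1
finger_force: 58.9
```

The outer stop is reached after 120 mm of travel. Easing off, letting go and rising.

>>> apply_moves(plan="-2 0 0 0; -3 0 0 0; -3 0 0 0; -3 0 0 0; -3 0 0 0")

```text
time: 24.18
position: [639.1, 40.6, 43.2]
eef_rot: [-0.0, 0.737, 0.676, -0.001]
ft_force: [-7.3, -1.0, 9.9]
finger_gap: 15.9
finger_force: 58.7
```

>>> apply_moves(plan="0 0 0 0; 0 0 0 0; 0 0 0 0; 0 0 0 0; 0 0 -8 0", fingers=0)

```text
time: 24.6
position: [639.2, 40.7, 49.1]
eef_rot: [-0.001, 0.737, 0.676, -0.001]
ft_force: [-0.2, -0.1, -0.3]
finger_gap: 42.6
finger_force: 0.0
```

>>> apply_moves(plan="0 0 -40 0; 0 0 -80 0; 0 0 -120 0; 0 0 -160 0; 0 0 -200 0")

```text
time: 25.02
position: [639.4, 40.7, 252.8]
eef_rot: [0.0, 0.737, 0.676, 0.0]
ft_force: [-0.1, 0.3, -0.2]
finger_gap: 42.6
finger_force: 0.0
```

>>> apply_moves(plan="30 -20 -20 0; 60 -40 -40 0; 90 -50 -40 0; 90 -50 -40 0; 90 -50 -40 0")

```text
time: 25.43
position: [597.3, 135.9, 291.0]
eef_rot: [0.0, 0.736, 0.677, 0.0]
ft_force: [-0.1, 0.1, -0.2]
finger_gap: 42.8
finger_force: 0.0
```

Run:
```python
from m import *
s=snap('scene'); P=pts(s); s0=dict(np.load('scene0.npz')); T=np.array(s['cam_to_world'])
u,F,c=blob(s['img'],(285,288,315,325),(0,0,0),(180,255,45)); print('knob',u,(F>0).sum(),onz(s,u,44).round(1))
hsv=cv2.cvtColor(s['img'],cv2.COLOR_RGB2HSV); m=cv2.inRange(hsv,(3,140,70),(18,255,255)); M=np.zeros_like(m); M[265:315,255:310]=m[265:315,255:310]
h=cv2.convexHull(np.argwhere(M>0)[:,::-1].astype(np.int32)); Fm=np.zeros_like(m); cv2.fillConvexPoly(Fm,h,255); mm=cv2.moments(Fm,True)
c=(mm['m10']/mm['m00'],mm['m01']/mm['m00']); print('orange',(M>0).sum(),np.round(c,1),onz(s,c,38).round(1))
a,_,_=blob(s['img'],(278,145,325,182),(0,0,0),(180,255,110)); b,_,_=blob(s0['img'],(278,145,325,182),(0,0,0),(180,255,110)); print('pad',a,b)
print(env.observe()['finger_gap'],env.observe()['position'])
```

```text
knob [299.         308.26804124] 97 [637.5  43.3  44. ]
orange 161 [278.4 286.4] [631.1 -54.9  38. ]
pad [299.94285714 167.75047619] [300.04655493 167.57728119]
42.58562443629663 [597.63567938 134.90711586 290.47727092]
```

```bash
python3 -c "
from rig import env
print(env.job_done())"
```

```text
the job is handed in; nothing more can be done
None
```

I set the orange back in the pocket, pressed it, drew the die back out to its outer stop (about 120 mm of travel) and handed the job in; the lever is up and the badge is in its pocket in the last image, but no verdict came back.

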